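# Cull the chipped dish from the lidded caddy

### The job

Each compartment of the wooden caddy holds a blue dish under a clear lid without a handle; one dish has a broken corner. Press lightly on that dish's lid (lids crack if pushed hard) and slide it fully back, then lift the broken dish out and set it down upright in the red tray before letting go. Leave its lid open, keep the other two dishes in place under their shut lids, and do not disturb the cup, jar or bottle.

Things in the scene. Friction and masses are not known exactly. Their poses are not given: they have to be found in the camera images.
- caddy: Fixed wooden caddy 224 (x) x 350 (y) x 64 mm high; origin at the centre of its underside, x from its front to its darker rear deck, y left. Compartments at y = +114 (left), 0 (middle), -114 mm (right), each 106 wide, x = -104 to +8 mm, floor at z = 6 mm. Walls 8 mm, tops at z = 55 mm. Deck from x = +10 to +112 mm, top z = 64 mm; lids slide under it.
- lid_left (a joint): Clear lid of the left compartment (seen from the robot), 114 x 104 x 5 mm, no handle, black front stripe. Value: metres slid to caddy +x; 0 shut (front edge at x = -103 mm), 0.098 right back. Drags with about 3 N, stays put. Its top lies 0 to 6 mm below the wall tops, unknown: feel for it, press (6 to 15 N; never over 40 N) and drag; then its front edge can be pushed.
- lid_middle (a joint): Clear lid of the middle compartment (seen from the robot), 114 x 104 x 5 mm, no handle, black front stripe. Value: metres slid to caddy +x; 0 shut (front edge at x = -103 mm), 0.098 right back. Drags with about 3 N, stays put. Its top lies 0 to 6 mm below the wall tops, unknown: feel for it, press (6 to 15 N; never over 40 N) and drag; then its front edge can be pushed.
- lid_right (a joint): Clear lid of the right compartment (seen from the robot), 114 x 104 x 5 mm, no handle, black front stripe. Value: metres slid to caddy +x; 0 shut (front edge at x = -103 mm), 0.098 right back. Drags with about 3 N, stays put. Its top lies 0 to 6 mm below the wall tops, unknown: feel for it, press (6 to 15 N; never over 40 N) and drag; then its front edge can be pushed.
- dish_sound_a: Blue oblong ceramic dish, 76 mm (x) x 40 mm (y) x 30 mm high, about 0.12 kg, walls 5 mm; origin at the centre of its underside. Sound. Lies upright in a compartment, its long side roughly along the caddy's x.
- dish_sound_b: Blue oblong ceramic dish, 76 mm (x) x 40 mm (y) x 30 mm high, about 0.12 kg, walls 5 mm; origin at the centre of its underside. Sound. Lies upright in a compartment, its long side roughly along the caddy's x.
- dish_chipped: Blue dish like the others (76 x 40 x 30 mm, 0.08 to 0.15 kg, origin at the centre of the underside of its unbroken outline, long side roughly along caddy x), but its +x, +y corner is broken away, 28 mm along x and 22 mm along y, with white raw edges. Upright in one of the three compartments; can be gripped across its side walls (y) at x = -12 mm.
- discard_tray: Fixed red open tray, 170 mm (x) x 130 mm (y) x 22 mm high, walls and floor 4 mm thick; origin at the centre of its underside.
- cup: Bystander: white cup upside down, 80 mm across with a small handle reaching 62 mm out at its +y side, 66 mm high; origin at the centre of its underside.
- bean_jar: Bystander: amber jar with a black cap, 84 mm across, 150 mm high, origin at the centre of its underside.
- soap: Bystander: clear bottle with a red label and white cap, 56 mm across, 160 mm high, origin at the centre of its underside.

How it is judged:
By the outcome, as a careful person would: the job done as asked, in the order asked, and still so for the second after the job is handed in, with the robot touching nothing.
It also fails if it takes over 54 s, if anything falls off the work surface, if the arm or the gripper's body presses on something with over 40 N, if the wrist force passes 120 N, or if a joint passes its speed limit or range.

### The arm

A 6-joint arm with a two-finger parallel gripper is mounted at the origin on the work surface. World frame = base frame: x ahead of the robot, y to its left, z up, the work surface at z = 0. Lengths are in mm, angles in rad, forces in N, time in s.
With the tool pointing down it reaches from about 375 to 975 mm from the base axis. Payload 3.8 kg.
Tool frame: the origin (TCP) lies midway between the tips of the shut fingers; the grasp point (between the pads) lies hold_point_z behind it (hold_point_z is the distance from the TCP to the grasp point, in mm); z points along the fingers, y is the line along which they close (so a half turn about z gives the same grasp; the last joint's range is limited). The gripper opens to 88 mm and grips with 3 to 60 N. Pads are 18 mm wide; open, the fingers measure 123 mm over their backs; the gripper's body (75 mm by 187 mm) begins 45 mm behind the grasp point.
Start: joints at [-1.242, 0.264, 1.604, -0, 1.274, -0.037], TCP at [241.439, -630.337, 238.706] pointing down, gripper open.
Joint ranges: [-2.63, 2.63], [-0.94, 2.18], [0.31, 2.57], [-1.31, 4.45], [0, 2.66], [-2.55, 2.55]. Speed limits (rad/s): [2.57, 2.57, 3.14, 3.14, 3.14, 3.14].

### API

Orientations are given as a rotation vector (axis times angle).
In Python, from cell import observe, get_image, finish_job, hold_point_z gives the robot as it stands.
- The arm moves only by the tool jog_arm, never from a script. Its argument "motion" is text: rows parted by semicolons, each of 6 numbers parted by spaces: the shift along the tool's x, y, z in units of 0.3 m (1.0 is 0.3 m), then the turn, a rotation vector about the tool's x, y, z in units of 90 degrees (1.0 is 90 degrees). In form: tx ty tz rx ry rz; .... A call has 1 to 12 rows; each row is the pose to reach, as a shift and turn from the pose commanded when the call began, along the tool's axes at that moment; what a row does not reach only later rows make up. A row lasts 1/12 s, in which the tool goes at most 41.7 mm and 7.16 degrees, less where a joint would pass 70% of its speed; a pose out of reach is approached as far as the arm can. A call with a number of a shift or a turn outside -1 to 1 is refused whole. A call with a gripper value outside its range is refused whole. "gripper" is the opening, from 0 (shut) to 1 (fully open), set as the call begins (left out, the last holds). The fingers move at their own pace and stop on an object; the grip force is fixed at half the most. Time passes only in rows, so rows that repeat a pose let the fingers close. It gives the time, the measured TCP pose, the force, the opening and the grip force at its end, in the units of the state.
- observe(): the state, without advancing time (a new reading comes with each control period).
- get_image(name): name is "scene" or "top"; returns a dict with "image" (384x512x3 uint8, red, green, blue), "depth" (384x512 float32, mm along the optical axis (not along the pixel's ray), 0 where there is no reading), "fov_y" (degrees; the focal length in pixels is half the picture's height over the tangent of half this angle, whatever the lens; pixels are square), "cx", "cy" (the principal point, pixels), "D" ([k1, k2, p1, p2, k3] as OpenCV has them; the pictures are not rectified), "pose" (4x4, takes a point from camera to world coordinates). Camera axes: x right, y down, z forward; pixel columns grow to the right and rows downward; lengths in mm; the calibration is good to about 2 mm. A picture is of the moment at which its call begins.
- finish_job(): hands the job in; it is judged then, once.
The state is a dict: "time_s": time; "joint_pos": joint angles; "joint_vel": joint speeds; "effort": joint torques, N m; "tool_pos": TCP position; "tcp_rot": TCP orientation; "force": force on the tool from outside, world axes, zero at the start; "torque": the same for the moment, N m; "finger_gap": finger opening in mm; "grip_force": force on a finger pad.
Only numpy, scipy, OpenCV 4.12 (cv2) and the standard library are available. Lean on these libraries where they do the work, as an engineer would, in place of code of your own. Each camera call takes 0.05 s, during which the arm holds its last target. There are 200 camera calls.

## Working session

There is one attempt and no reset: what is moved stays moved. The work goes in short steps, Python scripts to look and compute and a tool call to move; the robot and the scene stay as the last step left them, time stands still between calls to the robot, and variables do not carry over. Pictures are saved under pics/ and viewed, at most 10 in all, crops included, and the job is handed in when it is done.

Besides the shell and the picture viewer there is one more tool, called after ">>>" by a JSON object that holds its "name" and its "arguments". jog_arm: Moves the arm, as the interface text tells. Its arguments: {"type":"object","properties":{"motion":{"type":"string"},"gripper":{"type":"number"}},"required":["motion"]}

```bash
mkdir -p pics; cat > h.py <<'E'
import numpy as np, cv2
from cell import observe, get_image, finish_job, hold_point_z
def K(d):
    f=d['image'].shape[0]/2/np.tan(np.radians(d['fov_y']/2)); return np.array([[f,0,d['cx']],[0,f,d['cy']],[0,0,1.]])
def ray(d,px):
    u=cv2.undistortPoints(np.array(px,float).reshape(-1,1,2),K(d),np.array(d['D'],float)).reshape(-1,2)
    P=np.array(d['pose']); return P[:3,3], np.c_[u,np.ones(len(u))]@P[:3,:3].T
def onz(d,px,z):
    o,r=ray(d,px); return o+r*((z-o[2])/r[:,2])[:,None]
def proj(d,X):
    P=np.linalg.inv(np.array(d['pose'])); return cv2.projectPoints(np.array(X,float).reshape(-1,1,3),cv2.Rodrigues(P[:3,:3])[0],P[:3,3],K(d),np.array(d['D'],float))[0].reshape(-1,2)
E
python3 - <<'E'
from h import *
import pickle
for n in('top','scene'):
    d=get_image(n); pickle.dump(d,open(n+'.pkl','wb'))
    cv2.imwrite(f'pics/{n}0.png',cv2.resize(d['image'][:,:,::-1],(800,600),interpolation=cv2.INTER_CUBIC))
    print(n,np.round(d['pose'],3),d['fov_y'],d['D'])
print(observe(),hold_point_z)
E
```

```text
top [[ 1.000000e-03 -9.980000e-01  5.700000e-02  5.036540e+02]
 [-1.000000e+00 -1.000000e-03  3.000000e-03  0.000000e+00]
 [-3.000000e-03 -5.700000e-02 -9.980000e-01  1.378967e+03]
 [ 0.000000e+00  0.000000e+00  0.000000e+00  1.000000e+00]] 44.933731850762484 [0.01278362 0.         0.         0.         0.        ]
scene [[-7.710000e-01  4.260000e-01 -4.730000e-01  1.177472e+03]
 [ 6.360000e-01  5.340000e-01 -5.570000e-01  6.805960e+02]
 [ 1.500000e-02 -7.310000e-01 -6.820000e-01  8.853100e+02]
 [ 0.000000e+00  0.000000e+00  0.000000e+00  1.000000e+00]] 43.233921280937906 [-0.06010661  0.          0.          0.          0.        ]
{'time_s': 0.1, 'joint_pos': array([-1.24187750e+00,  2.64691718e-01,  1.60521618e+00, -1.41672893e-06,
        1.27375112e+00, -3.69325364e-02]), 'joint_vel': array([-2.03514677e-03, -8.55773654e-05, -1.57904563e-03, -2.18948678e-03,
       -1.54379411e-03, -8.90631638e-04]), 'effort': array([ 2.92198656e-04, -5.03616428e+01, -3.58071756e+01,  7.32384925e-02,
        2.32350634e-02, -5.11923986e-05]), 'tool_pos': array([ 241.24451779, -629.72067672,  237.51465319]), 'tcp_rot': array([-3.08716715e+00, -5.71107160e-01,  4.73984179e-04]), 'force': array([0.33337708, 0.56209459, 0.5221005 ]), 'torque': array([ 0.02205582, -0.00555146, -0.06923606]), 'grip_force': 0.0, 'finger_gap': 88.44491892769122} 18.700000000000003
```

View pics/top0.png

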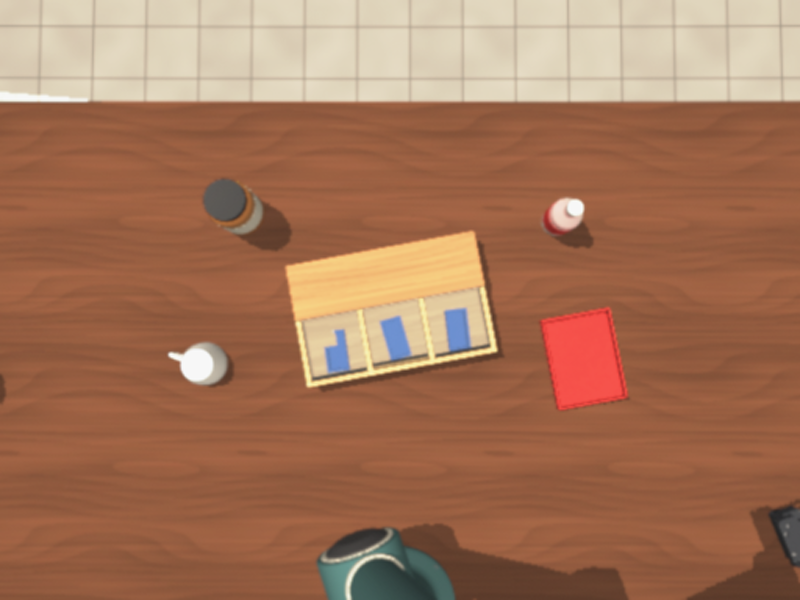

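View pics/scene0.png

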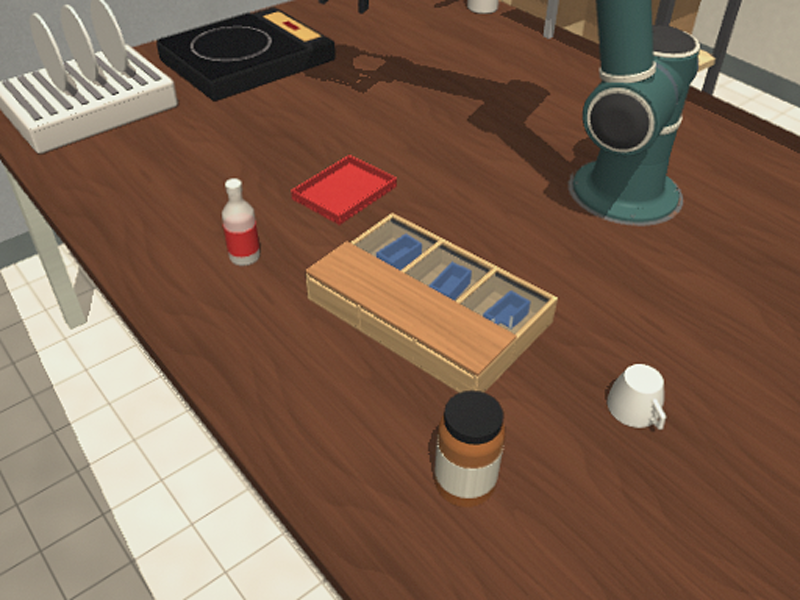

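The top view shows the dish with a missing upper-left corner in the left compartment at (337,355) in the 800x600 view. The red tray is at (584,358), the cup at (204,363) and the jar at (230,205). The scene view agrees.

```bash
cat > m.py <<'E'
from h import *
import pickle
d=pickle.load(open('top.pkl','rb')); im=d['image']; s=512/800
hsv=cv2.cvtColor(im,cv2.COLOR_RGB2HSV); g=cv2.cvtColor(im,cv2.COLOR_RGB2GRAY)
roi=np.zeros_like(g); roi[140:256,175:325]=1
def big(m):
    c=cv2.findContours(m.astype(np.uint8),cv2.RETR_EXTERNAL,cv2.CHAIN_APPROX_NONE)[0]; return sorted(c,key=cv2.contourArea)[::-1]
c=big((im[:,:,1]>125)&(roi>0))[0]
q=cv2.approxPolyDP(cv2.convexHull(c),4,True).reshape(-1,2); print('caddy px',q.tolist())
# corners order RL RR FR FL, refined by line fits on hull sides
g0=np.array([[286,266],[474,232],[497,352],[308,386]])*s
pts=c.reshape(-1,2).astype(float); L=[]
for i in range(4):
    a,b=g0[i],g0[(i+1)%4]; t=(b-a)/np.linalg.norm(b-a); n=np.array([-t[1],t[0]])
    r=pts-a; k=(abs(r@n)<3)&(r@t>10)&(r@t<np.linalg.norm(b-a)-10)
    v=cv2.fitLine(pts[k].astype(np.float32),cv2.DIST_HUBER,0,.01,.01).ravel(); L.append(np.cross([v[2],v[3],1],[v[2]+v[0],v[3]+v[1],1]))
C=[np.cross(L[i-1],L[i]) for i in range(4)]; C=np.array([x[:2]/x[2] for x in C]); print(np.round(C,1))
W=np.vstack([onz(d,C[:2],64),onz(d,C[2:],55)]); print(np.round(W,1))
M=np.array([[112,175],[112,-175],[-112,-175],[-112,175]])
A=np.linalg.lstsq(np.array([r for m,w in zip(M,W) for r in([m[0],-m[1],1,0],[m[1],m[0],0,1])]),W[:,:2].ravel(),rcond=None)[0]
yaw=np.arctan2(A[1],A[0]); cad=A[2:]; R=np.array([[np.cos(yaw),-np.sin(yaw)],[np.sin(yaw),np.cos(yaw)]])
print('caddy',cad,np.degrees(yaw),np.hypot(*A[:2]),'res',np.round(W[:,:2]-(M@R.T+cad),1).tolist())
bl=(hsv[:,:,0]>100)&(hsv[:,:,0]<130)&(hsv[:,:,1]>100)&(roi>0)
for c in big(bl)[:3]:
    w=onz(d,c.reshape(-1,2),36)[:,:2]; l=(w-cad)@R
    r=cv2.minAreaRect(l.astype(np.float32)); print('blue',cv2.contourArea(c),np.round(r[0],1),np.round(r[1],1),r[2], np.round((l.min(0),l.max(0)),1).tolist())
red=(im[:,:,0]>150)&(im[:,:,1]<90); c=[c for c in big(red) if abs(c[:,0,0].mean()-374)<15][0]
r=cv2.minAreaRect(onz(d,c.reshape(-1,2),22)[:,:2].astype(np.float32)); print('tray',r)
for n,px in(('cup',(204,363)),('jar',(228,200)),('soap',(574,208))): print(n,onz(d,np.array(px)*s,{'cup':66,'jar':150,'soap':160}[n]).round())
for p in[(337,362),(318,340),(337,335),(395,340)]: u,v=(np.array(p)*s).astype(int); print('depth',d['depth'][v,u])
cv2.imwrite('pics/crop.png',cv2.resize(im[195:250,185:325,::-1],None,fx=5.7,fy=5.7,interpolation=cv2.INTER_NEAREST))
E
python3 m.py
```

```text
caddy px [[303, 148], [317, 225], [196, 247], [184, 169]]
[[182.1 169.8]
 [302.2 147.2]
 [318.2 224.6]
 [196.3 247.6]]
[[ 623.3  206.6   64. ]
 [ 688.3 -135.1   64. ]
 [ 468.5 -180.3   55. ]
 [ 402.8  165.4   55. ]]
caddy [545.72867018  14.13942349] 10.860932736153746 1.0001242213101995 res [[0.6, -0.5], [-0.4, 1.5], [-0.2, -1.5], [0.1, 0.5]]
blue 253.0 [ -60.4 -113.4] [33.7 70.7] 86.03337860107422 [[-95.5, -132.0], [-24.4, -94.9]]
blue 244.0 [-55.    1.7] [71.7 32.4] 5.9207940101623535 [[-91.4, -16.8], [-17.9, 20.0]]
blue 173.5 [-56.8 114. ] [33.8 68.7] 87.6142349243164 [[-91.2, 95.9], [-22.9, 131.8]]
tray ((455.1889953613281, -343.76788330078125), (177.1788330078125, 140.06581115722656), 10.673534393310547)
cup [[446. 350.  66.]]
jar [[727. 291. 150.]]
soap [[ 712. -297.  160.]]
depth 1317.1675
depth 1327.5857
depth 1321.8018
depth 1321.6007
```

View pics/crop.png

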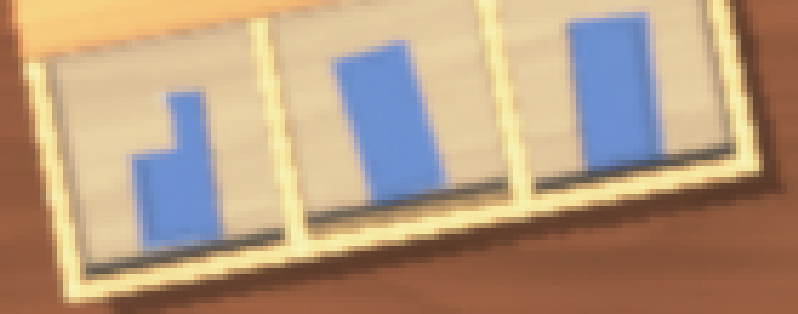

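The dish with the missing corner (the +x,+y one) in the left compartment is the broken one. Its body is at about (180,200) in the crop. The other two are whole, so I can start moving.

```bash
cat >> h.py <<'E'
from scipy.spatial.transform import Rotation as Ro
cad=np.array([545.7,14.1]); yaw=np.radians(10.86); R2=np.array([[np.cos(yaw),-np.sin(yaw)],[np.sin(yaw),np.cos(yaw)]])
def loc(p): return (np.array(p)[:2]-cad)@R2
def to(xy,z,ang,local=True):
    "needed shift (0.3 m) and turn (90 deg); tool y along azimuth ang (deg, mod 180)"
    s=observe(); T=Ro.from_rotvec(s['tcp_rot']); w=R2@np.array(xy)+cad if local else np.array(xy)
    sh=T.inv().apply(np.r_[w,z]-s['tool_pos'])/300
    best=min((T.inv()*Ro.from_euler('z',a,degrees=True)*Ro.from_matrix(np.diag([1,-1,-1.])) for a in(ang+90,ang-90)),key=lambda r:r.magnitude())
    print('shift',np.round(sh,4),'turn',np.round(best.as_rotvec()/(np.pi/2),4),'now',s['tool_pos'].round(1),'loc',loc(s['tool_pos']).round(1),'F',s['force'].round(1),'t',s['time_s'],'gap',round(s['finger_gap'],1))
    print('tool axes in world',np.round(T.as_matrix()[:2,:2],3).tolist())
E
python3 -c "
from h import *
to((-88,114),110,100.86)"
```

```text
shift [ 1.4933 -2.0657  0.4294] turn [-1.300e-03  1.000e-04  1.122e-01] now [ 241.2 -629.7  237.5] loc [-420.3 -574.9] F [0.3 0.6 0.5] t 0.1 gap 88.4
tool axes in world [[0.934, 0.358], [0.358, -0.934]]
```

>>> {"name": "jog_arm", "arguments": {"motion": "0.72 -1 0 0 0 0; 0.72 -1 0 0 0 0; 0.72 -1 0 0 0 0.11; 0.72 -1 0 0 0 0.112; 0.72 -1 0 0 0 0.112; 0.72 -1 0 0 0 0.112; 0.72 -1 0 0 0 0.112; 0.72 -1 0 0 0 0.112; 0.72 -1 0 0 0 0.112; 0.72 -1 0 0 0 0.112; 0.72 -1 0 0 0 0.112; 0.72 -1 0 0 0 0.112", "gripper": 0}}

```text
time_s: 1.1
tool_pos: [335.9, -273.2, 238.7]
tcp_rot: [3.127, 0.299, -0.0]
force: [0.1, -0.4, 0.7]
finger_gap: 10.3
grip_force: 0.0
```

```bash
python3 -c "
from h import *
to((-88,114),110,100.86)"
```

```text
shift [ 0.5757 -1.1881  0.428 ] turn [0.0005 0.0001 0.0009] now [ 335.9 -273.2  238.7] loc [-260.2 -242.6] F [ 0.1 -0.4  0.7] t 1.1 gap 10.3
tool axes in world [[0.982, 0.19], [0.19, -0.982]]
```

>>> {"name": "jog_arm", "arguments": {"motion": "0.57 -1 0 0 0 0; 0.57 -1 0 0 0 0; 0.57 -1 0 0 0 0; 0.57 -1 0 0 0 0; 0.57 -1 0 0 0 0; 0.57 -1 0 0 0 0; 0.57 -1 0 0 0 0; 0.57 -1 0 0 0 0; 0.57 -1 0 0 0 0; 0.57 -1 0 0 0 0; 0.57 -1 0 0 0 0; 0.57 -1 0 0 0 0"}}

```text
time_s: 2.1
tool_pos: [447.1, 52.2, 238.3]
tcp_rot: [3.127, 0.295, -0.002]
force: [0.5, -0.1, -0.4]
finger_gap: 0.2
grip_force: 0.0
```

```bash
python3 -c "
from h import *
to((-88,114),75,100.86)"
```

```text
shift [ 0.0059 -0.1938  0.5443] turn [ 0.0005  0.0008 -0.001 ] now [447.1  52.2 238.3] loc [-89.7  56. ] F [ 0.5 -0.1 -0.4] t 2.1 gap 0.2
tool axes in world [[0.982, 0.187], [0.187, -0.982]]
```

>>> {"name": "jog_arm", "arguments": {"motion": "0.006 -0.194 0.1 0 0 0; 0.006 -0.194 0.2 0 0 0; 0.006 -0.194 0.3 0 0 0; 0.006 -0.194 0.4 0 0 0; 0.006 -0.194 0.5 0 0 0; 0.006 -0.194 0.544 0 0 0; 0.006 -0.194 0.544 0 0 0; 0.006 -0.194 0.544 0 0 0; 0.006 -0.194 0.544 0 0 0"}}

```text
time_s: 2.85
tool_pos: [439.2, 110.4, 76.8]
tcp_rot: [-3.128, -0.295, -0.003]
force: [0.3, 0.8, 0.7]
finger_gap: 0.4
grip_force: 0.0
```

```bash
python3 -c "
from h import *
to((-88,114),57,100.86)"
```

```text
shift [-0.0052  0.0023  0.0659] turn [ 0.0001 -0.0013 -0.0011] now [439.2 110.4  76.8] loc [-86.5 114.7] F [0.3 0.8 0.7] t 2.85 gap 0.4
tool axes in world [[0.982, 0.187], [0.187, -0.982]]
```

>>> {"name": "jog_arm", "arguments": {"motion": "-0.004 0.002 0.02 0 0 0; -0.004 0.002 0.04 0 0 0; -0.004 0.002 0.055 0 0 0; -0.004 0.002 0.064 0 0 0; -0.004 0.002 0.067 0 0 0; -0.004 0.002 0.067 0 0 0; -0.004 0.002 0.067 0 0 0"}}

```text
time_s: 3.43
tool_pos: [436.9, 110.8, 55.4]
tcp_rot: [-3.127, -0.298, 0.0]
force: [0.2, 0.6, 0.4]
finger_gap: 0.3
grip_force: 0.0
```

>>> {"name": "jog_arm", "arguments": {"motion": "0 0 0.002 0 0 0; 0 0 0.004 0 0 0; 0 0 0.004 0 0 0; 0 0 0.004 0 0 0"}}

```text
time_s: 3.77
tool_pos: [436.9, 110.7, 54.3]
tcp_rot: [-3.127, -0.298, -0.0]
force: [0.0, 0.1, 0.2]
finger_gap: 0.6
grip_force: 0.0
```

>>> {"name": "jog_arm", "arguments": {"motion": "0 0 0.002 0 0 0; 0 0 0.004 0 0 0; 0 0 0.004 0 0 0; 0 0 0.004 0 0 0"}}

```text
time_s: 4.1
tool_pos: [436.8, 110.6, 53.0]
tcp_rot: [3.127, 0.298, -0.0]
force: [-0.6, -0.5, -0.1]
finger_gap: 0.7
grip_force: 0.0
```

>>> {"name": "jog_arm", "arguments": {"motion": "0 0 0.002 0 0 0; 0 0 0.003 0 0 0; 0 0 0.003 0 0 0; 0 0 0.003 0 0 0"}}

```text
time_s: 4.43
tool_pos: [436.9, 110.6, 52.2]
tcp_rot: [-3.127, -0.298, -0.0]
force: [0.1, 0.6, -0.7]
finger_gap: -0.1
grip_force: 0.3
```

>>> {"name": "jog_arm", "arguments": {"motion": "0 0 0.002 0 0 0; 0 0 0.003 0 0 0; 0 0 0.003 0 0 0; 0 0 0.003 0 0 0"}}

```text
time_s: 4.77
tool_pos: [436.8, 110.6, 51.3]
tcp_rot: [3.127, 0.298, -0.0]
force: [-0.7, 0.1, 2.4]
finger_gap: 0.3
grip_force: 1.0
```

>>> {"name": "jog_arm", "arguments": {"motion": "0 0 0.001 0 0 0; 0 0 0.0015 0 0 0; 0 0 0.0015 0 0 0; 0 0 0.0015 0 0 0"}}

```text
time_s: 5.1
tool_pos: [436.8, 110.6, 50.8]
tcp_rot: [3.127, 0.298, -0.0]
force: [-1.5, -0.0, 2.1]
finger_gap: 0.5
grip_force: 1.3
```

>>> {"name": "jog_arm", "arguments": {"motion": "0 0 0.0015 0 0 0; 0 0 0.003 0 0 0; 0 0 0.003 0 0 0; 0 0 0.003 0 0 0"}}

```text
time_s: 5.43
tool_pos: [436.6, 110.6, 49.8]
tcp_rot: [3.127, 0.298, -0.001]
force: [-2.8, 0.0, 3.3]
finger_gap: 0.2
grip_force: 2.1
```

>>> {"name": "jog_arm", "arguments": {"motion": "0 0 0.002 0 0 0; 0 0 0.004 0 0 0; 0 0 0.004 0 0 0; 0 0 0.004 0 0 0"}}

```text
time_s: 5.77
tool_pos: [436.9, 110.6, 48.8]
tcp_rot: [3.127, 0.298, -0.0]
force: [-2.5, -1.1, 6.3]
finger_gap: 0.4
grip_force: 2.9
```

>>> {"name": "jog_arm", "arguments": {"motion": "0 0 0.002 0 0 0; 0 0 0.004 0 0 0; 0 0 0.004 0 0 0; 0 0 0.004 0 0 0"}}

```text
time_s: 6.1
tool_pos: [437.2, 110.7, 47.9]
tcp_rot: [-3.127, -0.298, -0.001]
force: [-3.5, -0.7, 7.1]
finger_gap: 0.6
grip_force: 3.5
```

>>> {"name": "jog_arm", "arguments": {"motion": "0 0 0.003 0 0 0; 0 0 0.005 0 0 0; 0.005 0 0.005 0 0 0; 0.015 0 0.005 0 0 0; 0.025 0 0.005 0 0 0; 0.035 0 0.005 0 0 0; 0.045 0 0.005 0 0 0; 0.055 0 0.005 0 0 0; 0.055 0 0.005 0 0 0"}}

```text
time_s: 6.85
tool_pos: [454.9, 114.1, 47.2]
tcp_rot: [-3.127, -0.298, -0.005]
force: [-1.7, -0.6, 9.2]
finger_gap: 0.1
grip_force: 4.7
```

```bash
python3 - <<'E'
from h import *
to((-10,114),48,100.86)
d=get_image('top')
cv2.imwrite('pics/c2.png',cv2.resize(d['image'][150:250,175:325,::-1],None,fx=5,fy=5,interpolation=cv2.INTER_NEAREST))
E
```

```text
shift [ 0.201   0.0044 -0.0021] turn [ 0.     -0.0019  0.0002] now [454.9 114.1  47.2] loc [-70.3 115.3] F [-1.7 -0.6  9.2] t 6.85 gap 0.1
tool axes in world [[0.982, 0.189], [0.189, -0.982]]
```

View pics/c2.png

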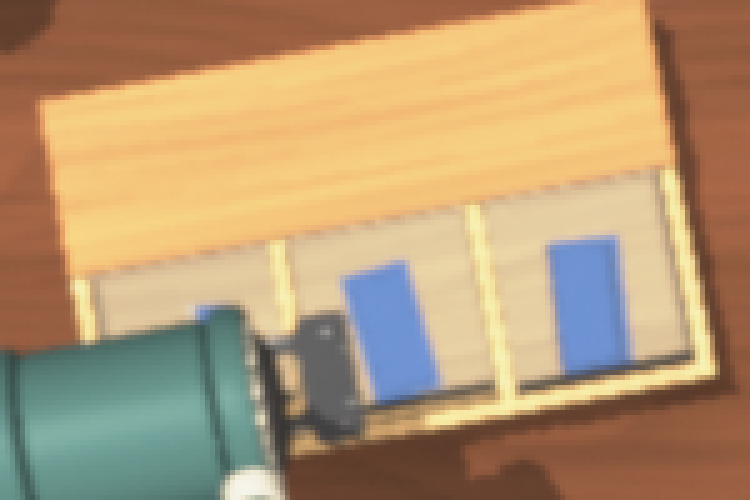

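The arm hides the left lid. The other lids' black stripes, near (440,395) and (665,365), have not moved. I'll keep dragging.

>>> {"name": "jog_arm", "arguments": {"motion": "0.015 0 0.002 0 0 0; 0.03 0 0.002 0 0 0; 0.045 0.001 0.002 0 0 0; 0.06 0.001 0.002 0 0 0; 0.075 0.002 0.002 0 0 0; 0.09 0.002 0.002 0 0 0; 0.105 0.002 0.002 0 0 0; 0.12 0.002 0.002 0 0 0"}}

```text
time_s: 7.57
tool_pos: [490.8, 120.6, 47.5]
tcp_rot: [-3.127, -0.298, -0.006]
force: [-3.8, 0.9, 15.1]
finger_gap: 0.8
grip_force: 7.4
```

>>> {"name": "jog_arm", "arguments": {"motion": "0.01 0 -0.004 0 0 0; 0.02 0 -0.004 0 0 0; 0.03 0 -0.005 0 0 0; 0.04 0 -0.006 0 0 0; 0.05 0 -0.006 0 0 0; 0.06 0 -0.006 0 0 0; 0.07 0 -0.006 0 0 0; 0.075 0 -0.006 0 0 0; 0.075 0 -0.006 0 0 0"}}

```text
time_s: 8.32
tool_pos: [513.4, 125.0, 49.5]
tcp_rot: [-3.127, -0.298, -0.008]
force: [-1.4, 0.6, 12.8]
finger_gap: 0.6
grip_force: 6.6
```

>>> {"name": "jog_arm", "arguments": {"motion": "0 0 -0.02 0 0 0; 0 0 -0.06 0 0 0; 0 0 -0.12 0 0 0; 0 0 -0.18 0 0 0; 0 0 -0.18 0 0 0; -0.05 -0.1 -0.18 0 0 0; -0.05 -0.2 -0.18 0 0 0; -0.05 -0.3 -0.18 0 0 0; -0.05 -0.4 -0.18 0 0 0; -0.05 -0.4 -0.18 0 0 0"}}

```text
time_s: 9.15
tool_pos: [472.2, 243.0, 100.6]
tcp_rot: [-3.125, -0.302, -0.0]
force: [-0.3, 0.0, -0.0]
finger_gap: 0.3
grip_force: 0.0
```

```bash
python3 - <<'E'
from h import *
to((-70,114),60,100.86)
import pickle
for n in ('top','scene'):
    d=get_image(n); pickle.dump(d,open(n+'.pkl','wb'))
    x=d['image'][150:250,175:325] if n=='top' else d['image'][125:255,185:365]
    cv2.imwrite(f'pics/{n}3.png',cv2.resize(x[:,:,::-1],None,fx=4.4,fy=4.4,interpolation=cv2.INTER_NEAREST))
E
```

```text
shift [-0.138   0.4152  0.1344] turn [-0.0012 -0.0002  0.0021] now [472.2 243.  100.6] loc [-29.  238.6] F [-0.3  0.  -0. ] t 9.15 gap 0.3
tool axes in world [[0.981, 0.192], [0.192, -0.981]]
```

View pics/scene3.png

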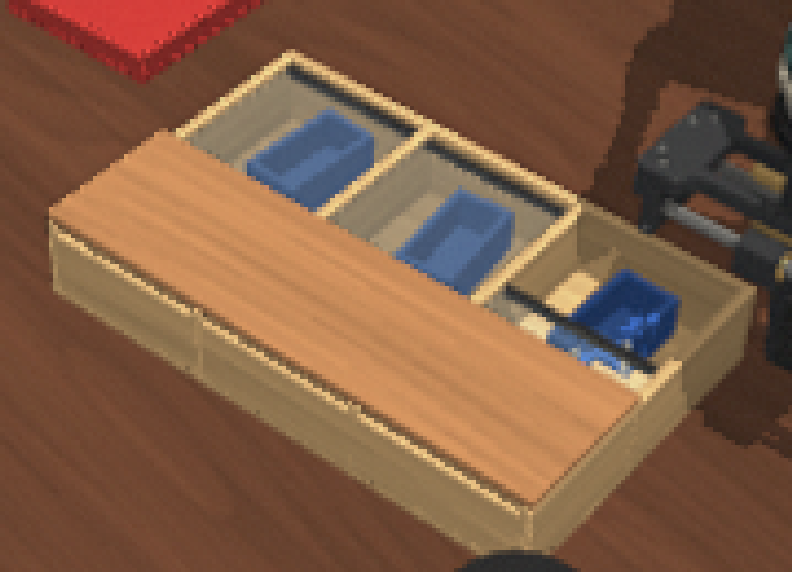

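The left lid has slid most of the way back, with its stripe from (505,290) to (655,370) in the crop. The other two lids are still shut.

```bash
python3 - <<'E'
from h import *
import pickle
d=pickle.load(open('scene.pkl','rb'))
px=np.array([[512,285],[580,322],[655,365]])/4.4+[185,125]
print('front edge local',[loc(p).round(1).tolist() for p in onz(d,px,51)])
d=pickle.load(open('top.pkl','rb'));im=d['image'];hsv=cv2.cvtColor(im,cv2.COLOR_RGB2HSV)
E
```

```text
front edge local [[-25.8, 64.0], [-25.8, 111.2], [-24.5, 162.4]]
```

View pics/top3.png

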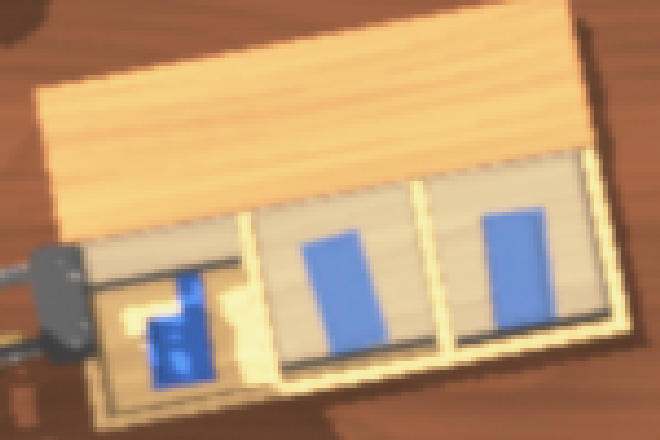

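The left lid's edge is at about local x = -26 mm, running (100,285) to (240,262) in the crop. I'll push it the rest of the way by its front edge.

>>> {"name": "jog_arm", "arguments": {"motion": "-0.098 0.1 0 0 0 0; -0.098 0.2 0 0 0 0; -0.098 0.3 0 0 0 0; -0.098 0.4 0 0 0 0; -0.098 0.415 0 0 0 0; -0.098 0.415 0.05 0 0 0; -0.098 0.415 0.1 0 0 0; -0.098 0.415 0.15 0 0 0; -0.098 0.415 0.177 0 0 0; -0.098 0.415 0.177 0 0 0; -0.098 0.415 0.177 0 0 0"}}

```text
time_s: 10.17
tool_pos: [467.4, 111.0, 47.6]
tcp_rot: [3.127, 0.297, -0.002]
force: [-0.1, -1.0, 0.4]
finger_gap: 0.4
grip_force: 0.0
```

```bash
python3 - <<'E'
from h import *
to((-16,114),47.5,100.86)
E
```

```text
shift [ 1.422e-01 -1.350e-02  1.000e-04] turn [ 0.      0.0009 -0.0001] now [467.4 111.   47.6] loc [-58.6 110. ] F [-0.1 -1.   0.4] t 10.1667 gap 0.4
tool axes in world [[0.982, 0.188], [0.188, -0.982]]
```

>>> {"name": "jog_arm", "arguments": {"motion": "0.02 -0.013 0 0 0 0; 0.04 -0.013 0 0 0 0; 0.055 -0.013 0 0 0 0; 0.07 -0.013 0 0 0 0; 0.085 -0.013 0 0 0 0; 0.1 -0.013 0 0 0 0; 0.11 -0.013 0 0 0 0; 0.12 -0.013 0 0 0 0; 0.13 -0.013 0 0 0 0; 0.13 -0.013 0 0 0 0"}}

```text
time_s: 11.0
tool_pos: [506.0, 122.7, 48.1]
tcp_rot: [-3.127, -0.298, -0.001]
force: [-1.8, -0.0, 1.0]
finger_gap: 0.5
grip_force: 0.3
```

>>> {"name": "jog_arm", "arguments": {"motion": "0.004 0 0 0 0 0; 0.008 0 0 0 0 0; 0.008 0 0 0 0 0"}}

```text
time_s: 11.25
tool_pos: [507.7, 123.0, 47.9]
tcp_rot: [3.127, 0.298, -0.001]
force: [-2.0, -0.7, 1.5]
finger_gap: 0.8
grip_force: 1.3
```

>>> {"name": "jog_arm", "arguments": {"motion": "0.003 0 0 0 0 0; 0.006 0 0 0 0 0; 0.006 0 0 0 0 0"}}

```text
time_s: 11.5
tool_pos: [509.4, 123.3, 47.9]
tcp_rot: [3.127, 0.298, -0.001]
force: [-3.4, -1.4, 1.0]
finger_gap: 0.4
grip_force: 1.6
```

>>> {"name": "jog_arm", "arguments": {"motion": "0.003 0 0 0 0 0; 0.006 0 0 0 0 0; 0.006 0 0 0 0 0"}}

```text
time_s: 11.75
tool_pos: [509.4, 123.3, 47.5]
tcp_rot: [3.127, 0.298, -0.007]
force: [-7.1, -1.3, 3.5]
finger_gap: 0.5
grip_force: 3.7
```

>>> {"name": "jog_arm", "arguments": {"motion": "0.003 0 0 0 0 0; 0.006 0 0 0 0 0; 0.006 0 0 0 0 0"}}

```text
time_s: 12.0
tool_pos: [509.4, 123.4, 47.0]
tcp_rot: [3.127, 0.298, -0.013]
force: [-11.5, -2.7, 7.1]
finger_gap: 0.6
grip_force: 5.6
```

>>> {"name": "jog_arm", "arguments": {"motion": "0.003 0 0 0 0 0; 0.006 0 0 0 0 0; 0.006 0 0 0 0 0"}}

```text
time_s: 12.25
tool_pos: [509.5, 123.4, 46.6]
tcp_rot: [3.126, 0.298, -0.018]
force: [-14.7, -3.1, 8.0]
finger_gap: 0.5
grip_force: 7.5
```

The lid is against its stop. I'll back off, lift and look at the dish.

>>> {"name": "jog_arm", "arguments": {"motion": "-0.03 0 0 0 0 0; -0.06 0 0 0 0 0; -0.06 0 -0.1 0 0 0; -0.06 0 -0.2 0 0 0; -0.06 -0.1 -0.25 0 0 0; -0.06 -0.2 -0.25 0 0 0; -0.06 -0.3 -0.25 0 0 0; -0.06 -0.4 -0.25 0 0 0; -0.06 -0.4 -0.25 0 0 0; -0.06 -0.4 -0.25 0 0 0", "gripper": 0.66}}

```text
time_s: 13.08
tool_pos: [474.9, 240.3, 123.7]
tcp_rot: [-3.126, -0.303, -0.004]
force: [-0.6, -0.5, 0.0]
finger_gap: 58.0
grip_force: 0.0
```

```bash
python3 - <<'E'
from h import *
d=get_image('top'); im=d['image']; hsv=cv2.cvtColor(im,cv2.COLOR_RGB2HSV)
bl=((hsv[:,:,0]>100)&(hsv[:,:,0]<130)&(hsv[:,:,1]>100)).astype(np.uint8)
for c in sorted(cv2.findContours(bl,0,cv2.CHAIN_APPROX_NONE)[0],key=cv2.contourArea)[::-1][:3]:
    l=np.array([loc(p) for p in onz(d,c.reshape(-1,2),36)]); print(np.round(cv2.minAreaRect(l.astype(np.float32))[0],1),cv2.minAreaRect(l.astype(np.float32))[1:],l.min(0).round(1),l.max(0).round(1))
    if l[:,1].min()>60: L=l
# line of the +-y long sides of the dish
for side in (-1,1):
    P=[]
    for x in range(-85,-55,4):
        k=abs(L[:,0]-x)<4; P.append([x,(side*L[k,1]).max()*side])
    print(side,np.round(P,1).tolist(),np.degrees(np.arctan(np.polyfit(*np.array(P).T,1)[0])))
cv2.imwrite('pics/top4.png',cv2.resize(im[190:255,180:265,::-1],None,fx=8,fy=8,interpolation=cv2.INTER_NEAREST))
s=get_image('scene'); cv2.imwrite('pics/scene4.png',cv2.resize(s['image'][165:240,280:370,::-1],None,fx=8,fy=8,interpolation=cv2.INTER_NEAREST))
to((-68,114),110,98.5)
E
```

```text
[ -60.4 -113.5] ((33.72133255004883, 70.64057922363281), 85.61910247802734) [ -95.5 -132.5] [-24.3 -94.8]
[-55.    1.7] ((71.71403503417969, 32.35800552368164), 5.921726703643799) [-91.4 -16.7] [-17.9  20. ]
[-55.8 113.6] ((36.51940155029297, 72.82710266113281), 86.18721008300781) [-92.3  93.6] [-20.  133.4]
-1 [[-85.0, 97.4], [-81.0, 96.9], [-77.0, 96.9], [-73.0, 98.1], [-69.0, 97.1], [-65.0, 96.6], [-61.0, 96.0], [-57.0, 96.0]] -2.6994827696350265
1 [[-85.0, 133.4], [-81.0, 132.9], [-77.0, 131.9], [-73.0, 131.4], [-69.0, 132.6], [-65.0, 132.6], [-61.0, 132.1], [-57.0, 131.1]] -2.9268788386992073
shift [-0.1361  0.3991  0.044 ] turn [ 0.0001 -0.0007  0.0268] now [474.9 238.6 123.2] loc [-27.3 233.8] F [-0.5  0.7 -0.3] t 13.1833 gap 58.2
tool axes in world [[0.982, 0.189], [0.189, -0.982]]
```

View pics/top4.png

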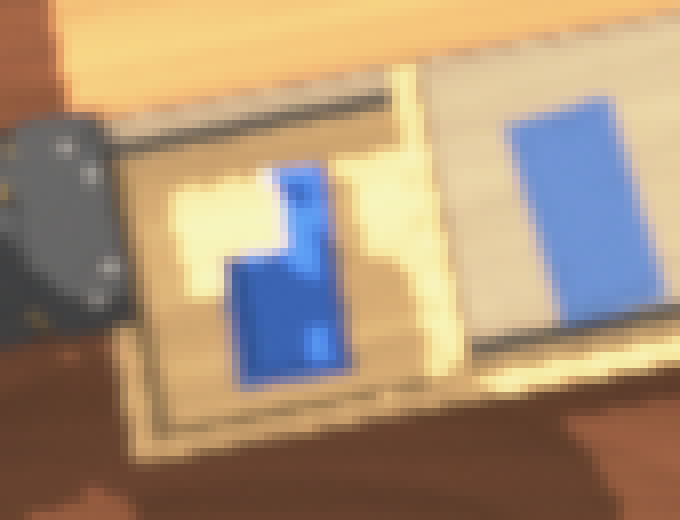

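The lid's front edge now sits right at the deck, along (115,140)-(385,100). The dish is at local (-56,114), turned about -3°. Next I grasp it.

>>> {"name": "jog_arm", "arguments": {"motion": "-0.136 0.1 0 0 0 0.033; -0.136 0.2 0 0 0 0.033; -0.136 0.3 0 0 0 0.033; -0.136 0.395 0 0 0 0.033; -0.136 0.395 0 0 0 0.033; -0.136 0.395 0.08 0 0 0.033; -0.136 0.395 0.14 0 0 0.033; -0.136 0.395 0.17 0 0 0.033; -0.136 0.395 0.17 0 0 0.033; -0.136 0.395 0.17 0 0 0.033"}}

```text
time_s: 14.02
tool_pos: [456.5, 114.5, 71.7]
tcp_rot: [3.134, 0.216, -0.002]
force: [0.1, -0.6, 0.2]
finger_gap: 58.2
grip_force: 0.0
```

```bash
python3 - <<'E'
from h import *
to((-68,115),10,97.9)
E
```

```text
shift [0.0026 0.0012 0.2058] turn [ 0.      0.0008 -0.0003] now [456.5 114.5  71.7] loc [-68.7 115.4] F [ 0.1 -0.6  0.2] t 14.0167 gap 58.2
tool axes in world [[0.991, 0.137], [0.137, -0.991]]
```

>>> {"name": "jog_arm", "arguments": {"motion": "0.002 0.001 0.03 0 0 0; 0.002 0.001 0.06 0 0 0; 0.002 0.001 0.09 0 0 0; 0.002 0.001 0.12 0 0 0; 0.002 0.001 0.15 0 0 0; 0.002 0.001 0.175 0 0 0; 0.002 0.001 0.195 0 0 0; 0.002 0.001 0.204 0 0 0; 0.002 0.001 0.204 0 0 0; 0.002 0.001 0.204 0 0 0"}}

```text
time_s: 14.85
tool_pos: [457.5, 114.6, 10.7]
tcp_rot: [3.134, 0.217, -0.0]
force: [-0.3, 0.3, -1.4]
finger_gap: 58.1
grip_force: 0.0
```

>>> {"name": "jog_arm", "arguments": {"motion": "0 0 0 0 0 0; 0 0 0 0 0 0; 0 0 0 0 0 0; 0 0 0 0 0 0; 0 0 0 0 0 0; 0 0 0 0 0 0; 0 0 0 0 0 0", "gripper": 0}}

```text
time_s: 15.43
tool_pos: [458.0, 114.6, 11.4]
tcp_rot: [-3.134, -0.217, -0.001]
force: [-0.1, -0.1, 5.0]
finger_gap: 39.7
grip_force: 30.1
```

>>> {"name": "jog_arm", "arguments": {"motion": "0 0 -0.02 0 0 0; 0 0 -0.05 0 0 0; 0 0 -0.09 0 0 0; 0 0 -0.15 0 0 0; 0 0 -0.22 0 0 0; 0 0 -0.3 0 0 0; 0 0 -0.38 0 0 0; 0 0 -0.45 0 0 0; 0 0 -0.45 0 0 0; 0 0 -0.45 0 0 0"}}

```text
time_s: 16.27
tool_pos: [458.5, 114.8, 147.4]
tcp_rot: [-3.134, -0.217, -0.006]
force: [-0.3, 0.3, -0.7]
finger_gap: 39.8
grip_force: 30.1
```

```bash
python3 - <<'E'
from h import *
to((443,-346),100,97.9,False)
E
```

```text
shift [-0.263   1.5144  0.1564] turn [-0.0002 -0.0023  0.0001] now [458.5 114.8 147.4] loc [-66.7 115.4] F [-0.3  0.3 -0.7] t 16.2667 gap 39.8
tool axes in world [[0.99, 0.138], [0.138, -0.99]]
```

>>> {"name": "jog_arm", "arguments": {"motion": "-0.01 0.03 0 0 0 0; -0.02 0.09 0 0 0 0; -0.03 0.17 0 0 0 0; -0.045 0.26 0 0 0 0; -0.06 0.35 0 0 0 0; -0.075 0.44 0 0 0 0; -0.09 0.53 0 0 0 0; -0.105 0.62 0 0 0 0; -0.12 0.69 0 0 0 0; -0.13 0.74 0 0 0 0; -0.13 0.76 0 0 0 0; -0.13 0.76 0 0 0 0"}}

```text
time_s: 17.27
tool_pos: [448.8, -117.6, 144.1]
tcp_rot: [-3.133, -0.213, 0.005]
force: [0.5, -0.5, -0.7]
finger_gap: 40.0
grip_force: 30.1
```

>>> {"name": "jog_arm", "arguments": {"motion": "-0.01 0.03 0 0 0 0; -0.02 0.09 0 0 0 0; -0.03 0.17 0 0 0 0; -0.045 0.26 0 0 0 0; -0.06 0.35 0 0 0 0; -0.075 0.44 0 0 0 0; -0.09 0.53 0 0 0 0; -0.105 0.62 0 0 0 0; -0.12 0.69 0 0 0 0; -0.13 0.74 0 0 0 0; -0.132 0.755 0 0 0 0; -0.132 0.755 0 0 0 0"}}

```text
time_s: 18.27
tool_pos: [442.1, -346.6, 145.5]
tcp_rot: [-3.133, -0.215, 0.001]
force: [-0.3, 0.0, -1.6]
finger_gap: 39.9
grip_force: 30.1
```

```bash
python3 - <<'E'
from h import *
to((443,-346),12,98,False)
E
```

```text
shift [ 0.0035 -0.0014  0.4448] turn [-0.0005  0.0002 -0.0015] now [ 442.1 -346.6  145.5] loc [-169.7 -334.8] F [-0.3  0.  -1.6] t 18.2667 gap 39.9
tool axes in world [[0.991, 0.137], [0.137, -0.991]]
```

>>> {"name": "jog_arm", "arguments": {"motion": "0.003 0 0.04 0 0 0; 0.003 0 0.1 0 0 0; 0.003 0 0.17 0 0 0; 0.003 0 0.24 0 0 0; 0.003 0 0.31 0 0 0; 0.003 0 0.36 0 0 0; 0.003 0 0.4 0 0 0; 0.003 0 0.425 0 0 0; 0.003 0 0.435 0 0 0; 0.003 0 0.438 0 0 0; 0.003 0 0.438 0 0 0; 0.003 0 0.438 0 0 0"}}

```text
time_s: 19.27
tool_pos: [443.8, -346.9, 15.5]
tcp_rot: [3.133, 0.217, 0.002]
force: [0.7, -1.0, -0.9]
finger_gap: 39.9
grip_force: 30.1
```

>>> {"name": "jog_arm", "arguments": {"motion": "0 0 0.003 0 0 0; 0 0 0.006 0 0 0; 0 0 0.006 0 0 0; 0 0 0.006 0 0 0"}}

```text
time_s: 19.6
tool_pos: [443.1, -346.4, 12.9]
tcp_rot: [3.134, 0.216, 0.0]
force: [-0.2, -0.6, -1.0]
finger_gap: 39.3
grip_force: 30.1
```

>>> {"name": "jog_arm", "arguments": {"motion": "0 0 0.002 0 0 0; 0 0 0.004 0 0 0; 0 0 0.004 0 0 0; 0 0 0.004 0 0 0"}}

```text
time_s: 19.93
tool_pos: [443.0, -346.2, 11.4]
tcp_rot: [-3.134, -0.217, 0.0]
force: [0.0, -1.0, -1.3]
finger_gap: 39.7
grip_force: 30.1
```

>>> {"name": "jog_arm", "arguments": {"motion": "0 0 0.002 0 0 0; 0 0 0.004 0 0 0; 0 0 0.004 0 0 0; 0 0 0.004 0 0 0"}}

```text
time_s: 20.27
tool_pos: [443.0, -346.3, 10.2]
tcp_rot: [-3.134, -0.217, 0.0]
force: [-0.7, -0.9, -1.9]
finger_gap: 39.9
grip_force: 30.1
```

>>> {"name": "jog_arm", "arguments": {"motion": "0 0 0.002 0 0 0; 0 0 0.003 0 0 0; 0 0 0.003 0 0 0; 0 0 0.003 0 0 0"}}

```text
time_s: 20.6
tool_pos: [443.1, -346.3, 9.4]
tcp_rot: [3.134, 0.217, 0.0]
force: [-0.7, 0.3, -0.5]
finger_gap: 39.5
grip_force: 30.1
```

>>> {"name": "jog_arm", "arguments": {"motion": "0 0 0.002 0 0 0; 0 0 0.003 0 0 0; 0 0 0.003 0 0 0; 0 0 0.003 0 0 0"}}

```text
time_s: 20.93
tool_pos: [443.1, -346.3, 9.3]
tcp_rot: [-3.134, -0.217, 0.0]
force: [-2.8, 2.7, 7.0]
finger_gap: 39.6
grip_force: 30.1
```

The dish is touching the tray floor. I'll release it and lift straight up.

>>> {"name": "jog_arm", "arguments": {"motion": "0 0 -0.002 0 0 0; 0 0 -0.002 0 0 0; 0 0 -0.002 0 0 0; 0 0 -0.002 0 0 0; 0 0 -0.002 0 0 0", "gripper": 0.62}}

```text
time_s: 21.35
tool_pos: [443.0, -346.2, 8.9]
tcp_rot: [-3.134, -0.217, 0.0]
force: [-0.1, -0.1, 0.3]
finger_gap: 54.7
grip_force: 0.0
```

>>> {"name": "jog_arm", "arguments": {"motion": "0 0 -0.02 0 0 0; 0 0 -0.06 0 0 0; 0 0 -0.13 0 0 0; 0 0 -0.22 0 0 0; 0 0 -0.32 0 0 0; 0 0 -0.42 0 0 0; -0.05 0.1 -0.5 0 0 0; -0.1 0.2 -0.5 0 0 0; -0.15 0.3 -0.5 0 0 0; -0.2 0.4 -0.5 0 0 0; -0.2 0.5 -0.5 0 0 0; -0.2 0.6 -0.5 0 0 0"}}

```text
time_s: 22.35
tool_pos: [407.6, -534.7, 160.8]
tcp_rot: [3.133, 0.215, 0.001]
force: [0.8, 0.0, 0.3]
finger_gap: 54.6
grip_force: 0.0
```

```bash
python3 - <<'E'
from h import *
d=get_image('top')
cv2.imwrite('pics/fin.png',cv2.resize(d['image'][110:290,100:430,::-1],None,fx=2.4,fy=2.4,interpolation=cv2.INTER_CUBIC))
E
```

```text
(no output)
```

View pics/fin.png

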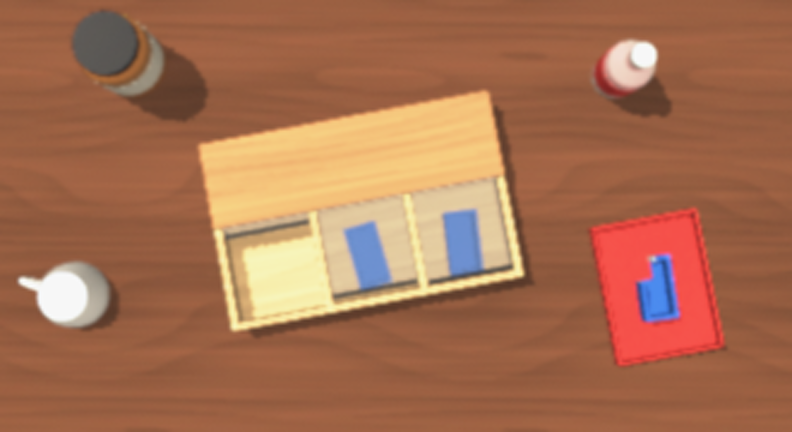

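The broken dish sits upright in the tray at (660,288). The left compartment is empty with its lid back, stripe near (270,225). The other two lids are shut, and the cup, jar and bottle have not moved.

>>> {"name": "jog_arm", "arguments": {"motion": "0 0 0 0 0 0; 0 0 0 0 0 0; 0 0 0 0 0 0; 0 0 0 0 0 0"}}

```text
time_s: 22.73
tool_pos: [408.5, -531.5, 159.3]
tcp_rot: [-3.133, -0.218, 0.0]
force: [0.0, 0.5, -0.5]
finger_gap: 54.8
grip_force: 0.0
```

```bash
python3 -c "
from cell import finish_job
print(finish_job())"
```

```text
the job is handed in; nothing more can be done
None
```

The broken dish from the left compartment is upright in the red tray and its lid is slid fully back; the other two dishes are under shut lids, the cup, jar and bottle were not disturbed, and the job was handed in at about 23 s.

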